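Lay out the writing place round the notebook and the sticky notes

TASK

Lay out the writing place, where behind means on the side away from the robot. Lay the stapler just behind the green notebook and the orange cutter just behind the yellow sticky-note block, each along and centred on the far edge of what it lies behind with a gap of about 25 mm; stand the date stamp upright in the middle of the gap between notebook and sticky-note block, in line with their centres; and lay the eraser flat on top of the notebook, in its middle. Leave everything else where it is and let go of all.

Things in the scene. Friction and masses are not known exactly. Their poses are not given: they have to be found in the camera images.
- notebook: green pocket notebook lying closed on the desk, fixed in place; 102 (x) x 148 (y) x 10 mm high. Origin: centre of its underside, on the desk. Its y axis runs along its long sides, its x axis points away from the robot (yaw within 0.12 rad of the world's). It lies either to the left or to the right of the sticky pad, centres about 240 mm apart along y; the clear gap between the two is about 128 mm
- sticky_pad: yellow block of sticky notes on the desk, fixed in place; 75 x 75 mm, 16 mm thick with the top sheet curled up to 28 mm. Origin: centre of its underside; x axis away from the robot, y to the left (yaw within 0.16 rad)
- stapler: dark blue desk stapler standing on its base; 132 mm long (along its y), base 30 mm wide (along its x), 46 mm high; upper arm 20 mm wide between heights of 24 and 46 mm, fixed shut. 160 g. Origin: centre of its underside. Grasp across its width (x) at mid-length from above
- cutter: slim orange snap-off cutter knife with black slide, lying flat, shut; 154 mm long (along its y), 11 mm wide (along its x), 14 mm high (17 at the slide). 28 g. Origin: middle of its length, on the desk. Grasp across its width (x) from above
- date_stamp: self-inking date stamp, red head on a black frame, standing upright; head 33 mm (its x) by 47 mm (its y) between heights of 40 and 60 mm, frame 28 to 30 mm by 40 mm below. 50 g. The head does not move. Origin: centre of its underside. Grasp the head across x from above
- eraser: small white eraser in a blue sleeve, lying flat; 22 (its x) x 44 (its y) x 13 mm. 16 g. Origin: centre of its underside. Grasp across x
- glue_stick: bystander: yellow and blue glue stick standing upright, 26 mm diameter, 92 mm high, light and loose. Origin: centre of its underside
- seal: bystander: brown round personal seal standing upright, 16 mm diameter, 56 mm high, light and loose. Origin: centre of its underside
Not all that is in view belongs to the job. What is meant by the eraser is not pink or purple, and is the larger of those in its own colour.

How it is judged:
By the outcome, as a careful person would: the job done as asked, in the order asked, and still so for the second after the job is handed in, with the robot touching nothing.
It also fails if it takes over 96 s, if anything falls off the work surface, if the arm or the gripper's body presses on something with over 40 N, if the wrist force passes 120 N, or if a joint passes its speed limit or range.

ROBOT

A 6-joint arm with a two-finger parallel gripper is mounted at the origin on a cart in front of the work surface, level with it; the furniture and walls round the work are solid. World frame = base frame: x ahead of the robot, y to its left, z up, the work surface at z = 0. Lengths are in m, angles in rad, forces in N, time in s.
With the tool pointing down it reaches from about 0.325 to 0.775 m from the base axis. Payload 9.3 kg.
Tool frame: the origin (TCP) lies between the finger pads; the fingertips stand 11 mm ahead of it and the grasp point (between the pads) lies 8 mm behind it; z points along the fingers, y is the line along which they close (so a half turn about z gives the same grasp; the last joint's range is limited). The gripper opens to 85 mm and grips with 20 to 120 N. Pads are 22 mm wide; open, the fingers measure 114 mm over their backs; the gripper's body (76 mm by 85 mm) begins 54 mm behind the grasp point. The pads swing forward as they close: fully open they stand 13 mm farther back than shut.
Start: joints at [1.049, 0.259, 0.021, 1.334, 0, 1.418], TCP at [0.198, 0.513, 0.242] pointing down, gripper open.
Joint ranges: [-3.04, 3.04], [-0.91, 1.82], [-1.04, 1.36], [-1.92, 1.95], [-1.52, 1.45], [-3.14, 3.14]. Speed limits (rad/s): [2.22, 2.22, 2.79, 3.14, 3.14, 3.14].

INTERFACE

Orientations are given as a unit quaternion [x, y, z, w].
In Python, from plant import env gives the robot as it stands.
- The arm moves only by the shell command python3 -m handwheel 'ROWS' [OPENING] [FORCE]. ROWS is a JSON object of lists of equal length, an entry for each row: "delta_pos": the shift along the tool's x, y, z normalised to -1 to 1, where 1 is 0.2 m, a list of three; "rotation": the turn, a rotation vector about the tool's x, y, z normalised to -1 to 1, where 1 is 0.1 rad, a list of three. A call has 1 to 5 rows; each row shifts and turns the commanded pose from where the row before left it, along the tool's axes as they then stand; what a row does not reach is not made up. A row lasts 1/12 s, in which the tool goes at most 41.7 mm and 7.16 degrees, less where a joint would pass 70% of its speed; a pose out of reach is approached as far as the arm can. A call with a number of a shift or a turn outside -1 to 1 is refused whole. A call with a gripper value outside its range is refused whole. OPENING is the opening, from -1 (shut) to 1 (fully open), set as the call begins (- or left out, the last holds). The fingers move at their own pace and stop on an object; FORCE is the grip in N (left out, the last holds). Time passes only in rows, so rows that do not move let the fingers close. It gives the time, the measured TCP pose, the force, the opening and the grip force at its end, in the units of the state.
- env.read_state(): the state, without advancing time (a new reading comes with each control period).
- env.read_camera(name): name is "scene" or "side" or "wrist"; returns (picture, depth): 480x640x3 uint8, red, green, blue; 480x640 float32, m along the optical axis (not along the pixel's ray), 0 where there is no reading.
- env.calibration(name): a dict with "K" (3x3 intrinsics, pixels), "extrinsics" (4x4, takes a point from camera to world coordinates); the wrist camera has in their place "tool_from_camera" (4x4, takes a point from camera to tool coordinates, whose origin is the TCP and whose axes are the flange's). Camera axes: x right, y down, z forward; pixel columns grow to the right and rows downward; lengths in m; the calibration is good to about 2 mm. A picture is of the moment at which its call begins: read the wrist's pose just before it. calibration takes no time and is no camera call.
- env.hand_in(): hands the job in; it is judged then, once.
The state is a dict: "t": time; "q": joint angles; "joint_velocities": joint speeds; "effort": joint torques, N m; "ee_pos": TCP position; "eef_rot": TCP orientation; "force": force on the tool from outside, world axes, zero at the start; "moment": the same for the moment, N m; "width": opening from 0.0 (shut) to 1.0 (fully open); "finger_force": force on a finger pad.
Only numpy, scipy, OpenCV 4.12 (cv2) and the standard library are available. Lean on these libraries where they do the work, as an engineer would, in place of code of your own. Each camera call takes 0.05 s, during which the arm holds its last target. There are 200 camera calls.

## Working session

There is one attempt and no reset: what is moved stays moved. The work goes in short steps, Python scripts to look and compute and a shell command to move; the robot and the scene stay as the last step left them, time stands still between calls to the robot, and variables do not carry over. Pictures are saved under pics/ and viewed, at most 14 in all, crops included, and the job is handed in when it is done.

```bash
ls; mkdir -p pics
python3 - <<'E'
from plant import env
import cv2,numpy as np
np.set_printoptions(precision=4,suppress=True)
s=env.read_state();print(s['t'],s['ee_pos'],s['eef_rot'],s['width'])
for n in("scene","side","wrist"):
    p,d=env.read_camera(n);cv2.imwrite(f"pics/{n}0.png",p[...,::-1]);np.savez(f"{n}0.npz",p=p,d=d)
    c=env.calibration(n);print(n,c)
E
```

```text
pics
0.0 [0.1982 0.5128 0.2417] [ 0.1834  0.983  -0.0006 -0.0002] 1.0038338914099798
scene {'K': array([[504.4886,   0.    , 321.5081],
       [  0.    , 504.4886, 234.2771],
       [  0.    ,   0.    ,   1.    ]]), 'extrinsics': array([[ 0.646 , -0.3907,  0.6558, -0.2984],
       [-0.7629, -0.3591,  0.5376, -0.6566],
       [ 0.0255, -0.8476, -0.53  ,  0.6504],
       [ 0.    ,  0.    ,  0.    ,  1.    ]])}
side {'K': array([[500.3054,   0.    , 319.8945],
       [  0.    , 500.3054, 238.9633],
       [  0.    ,   0.    ,   1.    ]]), 'extrinsics': array([[ 0.9079, -0.2686,  0.3219,  0.1686],
       [-0.4192, -0.598 ,  0.6832, -0.698 ],
       [ 0.009 , -0.7552, -0.6555,  0.6661],
       [ 0.    ,  0.    ,  0.    ,  1.    ]])}
wrist {'K': array([[388.2507,   0.    , 320.3515],
       [  0.    , 388.2507, 241.1504],
       [  0.    ,   0.    ,   1.    ]]), 'tool_from_camera': array([[-0.0006, -0.9589, -0.2838,  0.0718],
       [ 1.    , -0.0007,  0.0003,  0.    ],
       [-0.0005, -0.2838,  0.9589, -0.1319],
       [ 0.    ,  0.    ,  0.    ,  1.    ]])}
```

View pics/scene0.png

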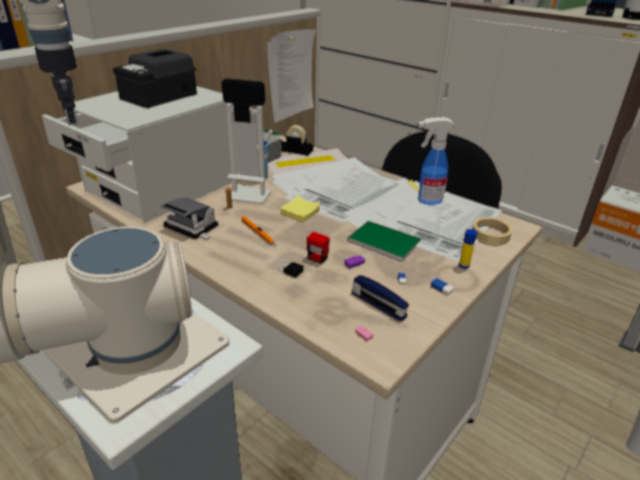

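View pics/side0.png

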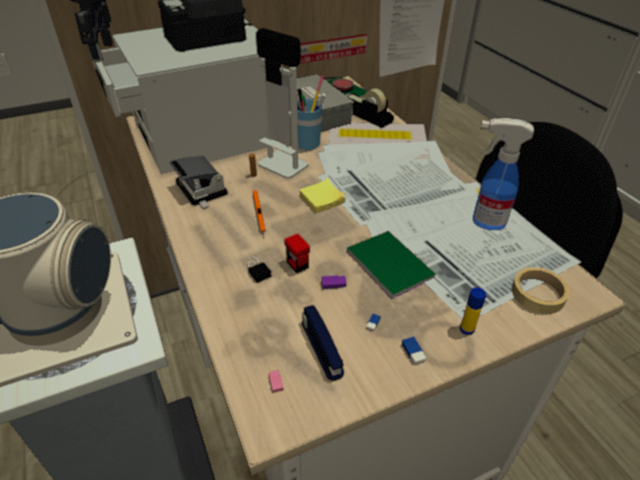

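The scene picture shows the notebook at (384,239), sticky pad (300,208), stapler (380,297), cutter (257,230), stamp (318,247), large blue-sleeved eraser (442,286), small one (402,277), glue stick (467,248), seal (228,198). The side picture has the notebook at (390,262), pad (322,195), stapler (322,342), eraser (413,349) and phone stand (283,155).

Next, a fused top-down map from the two views.

```bash
cat > h.py <<'E'
import numpy as np,cv2
from plant import env
np.set_printoptions(precision=4,suppress=True)
from scipy.spatial.transform import Rotation as R
def cloud(n,p,d,st=None):
    c=env.calibration(n);K=c['K']
    if n=='wrist':
        T=np.eye(4);T[:3,:3]=R.from_quat(st['eef_rot']).as_matrix();T[:3,3]=st['ee_pos'];E=T@c['tool_from_camera']
    else: E=c['extrinsics']
    v,u=np.nonzero(d>0);z=d[v,u]
    P=np.c_[(u-K[0,2])/K[0,0]*z,(v-K[1,2])/K[1,1]*z,z]@E[:3,:3].T+E[:3,3]
    return P,p[v,u]
def ortho(P,C,x0,x1,y0,y1,s=0.0015,zmax=0.2):
    H,W=int((x1-x0)/s),int((y1-y0)/s);im=np.zeros((H,W,3),np.uint8);hm=np.full((H,W),-1.)
    k=(P[:,2]<zmax);P,C=P[k],C[k];o=np.argsort(P[:,2]);P,C=P[o],C[o]
    r=((x1-P[:,0])/s).astype(int);c=((y1-P[:,1])/s).astype(int)
    m=(r>=0)&(r<H)&(c>=0)&(c<W);im[r[m],c[m]]=C[m];hm[r[m],c[m]]=P[m,2]
    return im,hm
def hsv(C): return cv2.cvtColor(C[None].astype(np.uint8),cv2.COLOR_RGB2HSV)[0].astype(int)
def rect(P):
    (cx,cy),(a,b),t=cv2.minAreaRect(P[:,:2].astype(np.float32))
    yl=t if a>b else t+90     # direction of long side from x axis
    yaw=(yl-90+90)%180-90     # yaw so that y axis is long side
    return np.array([cx,cy]),max(a,b),min(a,b),np.radians(yaw)
E
python3 - <<'E'
from h import *
for n in("scene","side"):
    f=np.load(n+'0.npz');P,C=cloud(n,f['p'],f['d']);h=hsv(C)
    box=(P[:,0]>.2)&(P[:,0]<.95)&(abs(P[:,1])<.6)&(P[:,2]<.2)
    t=box&(abs(P[:,2])<.015)&(h[:,1]<110)&(h[:,2]>120);print(n,'desk z',np.median(P[t,2]))
    def rep(name,m,big=True):
        m=m&box
        if m.sum()<10: print(name,'none');return
        Q=P[m]
        # keep largest cluster
        im=np.zeros((400,700),np.uint8);r=((Q[:,0])/.003).astype(int);c=((Q[:,1]+1)/.003).astype(int);im[r,c]=1
        im=cv2.dilate(im,np.ones((3,3)));k,l,st,_=cv2.connectedComponentsWithStats(im)
        for j in 1+np.argsort(-st[1:,4])[:3]:
            q=Q[l[r,c]==j]
            if len(q)>15: print(name,len(q),*rect(q),'z',np.percentile(q[:,2],[5,50,95]))
    H,S,V=h.T
    rep('notebook',(H>65)&(H<95)&(S>120))
    rep('pad',(H>22)&(H<34)&(S>100)&(V>120))
    rep('cutter',(H>5)&(H<16)&(S>190)&(V>120))
    rep('red',((H<4)|(H>176))&(S>170))
    rep('blue',(H>100)&(H<125)&(S>110)&(P[:,2]>.003))
    rep('seal',(S>100)&(V<130)&(H<20)&(P[:,2]>.01))
PP=[];CC=[]
for n in("scene","side"):
    f=np.load(n+'0.npz');P,C=cloud(n,f['p'],f['d']);PP.append(P);CC.append(C)
im,hm=ortho(PP[1],CC[1],.2,.95,-.6,.6,.002)
im=cv2.resize(im,(800,500),interpolation=cv2.INTER_NEAREST)
hm=ortho(np.vstack(PP),np.vstack(CC),.2,.95,-.6,.6,.002,.35)[1]
cv2.imwrite('pics/ortho.png',cv2.resize(ortho(PP[1],CC[1],.2,.95,-.6,.6,.002)[0][...,::-1],(800,500)))
E
```

```text
scene desk z -0.0008875299019200922
notebook 1208 [ 0.5832 -0.1282] 0.14308449625968933 0.0962025597691536 0.10716607664035771 z [0.008 0.01  0.012]
pad 338 [0.8091 0.3273] 0.1921960562467575 0.05480499193072319 1.0595562165512193 z [-0.003  -0.0008  0.0019]
pad 577 [0.5511 0.1157] 0.0785733088850975 0.0767991691827774 0.09329531003068105 z [0.0028 0.015  0.0185]
pad 37 [ 0.8946 -0.0189] 0.056725360453128815 0.01623423397541046 -0.6421150367451142 z [-0.0016  0.0012  0.0034]
cutter 145 [0.4057 0.1229] 0.12934516370296478 0.010390453971922398 -0.20770672447605948 z [0.0055 0.0107 0.0145]
red 389 [ 0.4186 -0.0588] 0.04463151842355728 0.032677970826625824 0.15711140752024566 z [0.0028 0.0511 0.0599]
red 22 [ 0.8227 -0.1223] 0.05371668189764023 0.014051077887415886 0.7958662506942228 z [0.0639 0.0694 0.075 ]
blue 554 [ 0.3768 -0.255 ] 0.11650437861680984 0.019580774009227753 -0.0550659155434594 z [0.0053 0.0384 0.045 ]
blue 753 [ 0.827  -0.1119] 0.07117816805839539 0.039799582213163376 0.5834894069306004 z [0.012  0.1096 0.1479]
blue 100 [ 0.5119 -0.3136] 0.027156762778759003 0.023325404
[... 1503 characters left out ...]
2403149671 z [0.063  0.0725 0.0783]
blue 977 [ 0.3808 -0.2544] 0.12066285312175751 0.02376529574394226 -0.002206162647021641 z [0.0071 0.0425 0.0475]
blue 1311 [ 0.8309 -0.1139] 0.07008890807628632 0.035528507083654404 0.8137027055160012 z [0.0127 0.1147 0.1508]
blue 58 [0.8282 0.3894] 0.11121615022420883 0.04250604286789894 0.6573935919188987 z [0.0108 0.0265 0.0547]
seal 112 [0.8432 0.5802] 0.05749097838997841 0.038590919226408005 1.5680440829663542 z [0.0217 0.0309 0.0334]
seal 287 [ 0.8093 -0.3016] 0.08441542834043503 0.04285294562578201 0.29816824801457126 z [0.0108 0.0172 0.0248]
seal 34 [0.821  0.3871] 0.0809384286403656 0.00958259031176567 0.34441850113862316 z [0.0136 0.0333 0.0558]
```

View pics/ortho.png

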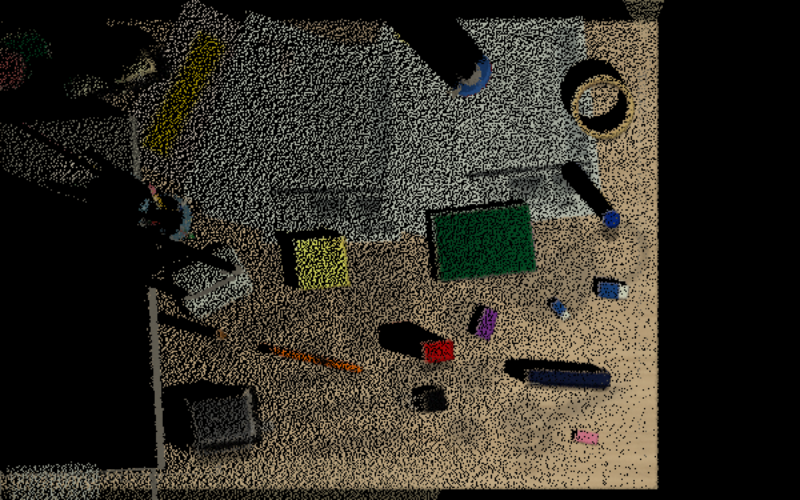

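The top-down map shows the notebook at (483,242), pad (322,262), stapler (568,378), cutter (310,360), stamp (438,351), eraser (610,290), phone stand (215,285) and bottle (475,75), at 1.5 mm per pixel. Before moving I'll check the tall obstacles.

Run:
```python
from h import *
PP=[]
for n in("scene","side"):
    f=np.load(n+'0.npz');P,C=cloud(n,f['p'],f['d']);PP.append(P)
P=np.vstack(PP)
# coarse 4cm max height map, x .2-.9 rows, y .6..-.5 columns
xs=np.arange(.86,.14,-.04);ys=np.arange(.6,-.5,-.05)
print('      '+' '.join(f'{int(round(y*100)):3d}' for y in ys))
for x in xs:
    r=[]
    for y in ys:
        m=(abs(P[:,0]-x)<.02)&(abs(P[:,1]-y)<.025)&(P[:,2]<.7)
        r.append(f'{int(np.percentile(P[m,2],98)*1000):3d}' if m.sum()>4 else '  .')
    print(f'{x:.2f}  '+' '.join(r))
```

```text
60  55  50  45  40  35  30  25  20  15  10   5   0  -5 -10 -15 -20 -25 -30 -35 -40 -45
0.86   33  33   .  21  89  74   4   5   6   7   5   5   5   5 238 223   6   4   3   2   2 -714
0.82   33  32  43  56  85  59   5   5   5   5   5   5   5 232 236 123   5  26  27  24   2 -715
0.78   69  71  70  71  70   5   4   5   5   5   5   5   5 230 229   4   4  27   4  25   2 -714
0.74   72  72  72  72  70   4   5   5   5   5   5   5   5   5   5   5   4  20  27  21   2 -715
0.70   72  72  74  74  70   5   5   5   4   4   4   5   5   5   5   5   4   4   3   2   2 -714
0.66    .  71  72  71 166 161 145   5   4   4   5   5   5   5   5   6  11   4   3   2   2 -714
0.62    .   .   .   . 139 118 117   5   5   4   4   5   5  14  14  14  13   4  94  82   2   .
0.58    .   . 247 246 246 111 155 271   3  24  23   4   4  14  14  14  14   3   3   2   3   .
0.54  249 263 266 249 248 239 317 314   7  20  20   4   3  13  14  14  13   3  14   2   3   .
0.50    . 353 354 350 249 244 314 306   7  17  16   3   3   3   3  12   3  10  15  13   2   .
0.46    . 353 355 352 249 245  49  56   3   3   3   3   3   3  15  15   3   9   3   2   2   .
0.42    . 353 355 352 249 245   3  33  14  16  18   3   2  62  58   3   3   3   3   2   2   .
0.38  247 353 353 349 249 246   3  45  10   3  14  13   3  17   3   2  46  47  43   2   2   .
0.34  249 332 337 333 249 247  63  64  43   3   3   3  14  18   3   3   3   3   2   2   2   .
0.30  249 249 249 249 249 247  68  69  66   3   3   3   3   3   3   3   3  10  11   2   2   .
0.26  249 249 249 248 248 246  69  69   3   2   2   2   2   2   2   2   2   2   2   2   2   .
0.22  247 333 481 490   3 221   3   3   3   2   2   3   2   2   3   3   2   2   3   2   2   .
0.18  235 336 492 494 236 235 -712 -712 -710 -616 -616 -616 -615 -615 -614   .   .   .   .   .   .   .
```

```bash
python3 -m handwheel '{"delta_pos":[[0,0,-0.15],[-0.1,-0.14,-0.1],[-0.1,-0.14,-0.1],[-0.1,-0.14,-0.1],[-0.1,-0.14,-0.1]],"rotation":[[0,0,0],[0,0,0],[0,0,0],[0,0,0],[0,0,0]]}' | tail -3
python3 -m handwheel '{"delta_pos":[[-0.1,-0.14,0],[-0.1,-0.14,0],[-0.15,-0.11,0],[-0.15,-0.11,0],[-0.15,-0.11,0]],"rotation":[[0,0,0],[0,0,0],[0,0,0],[0,0,0],[0,0,0]]}' >/dev/null
python3 -m handwheel '{"delta_pos":[[-0.15,-0.11,0],[-0.15,-0.11,0],[-0.15,-0.11,0],[-0.15,-0.11,0],[-0.15,-0.11,0]],"rotation":[[0,0,0],[0,0,0],[0,0,0],[0,0,0],[0,0,0]]}' >/dev/null
python3 -m handwheel '{"delta_pos":[[-0.15,-0.11,0],[-0.15,-0.11,0],[0,0,0],[0,0,0],[0,0,0]],"rotation":[[0,0,0],[0,0,1],[0,0,1],[0,0,1],[0,0,1]]}' >/dev/null
python3 -m handwheel '{"delta_pos":[[0,0,0],[0,0,0],[0,0,0],[0,0,0],[0,0,0]],"rotation":[[0,0,1],[0,0,1],[0,0,1],[0,0,1],[0,0,1]]}' | tail -3
python3 -m handwheel '{"delta_pos":[[0,0,0],[0,0,0],[0,0,0]],"rotation":[[0,0,1],[0,0,1],[0,0,0]]}' | tail -3
cat >> h.py <<'E'
def shot(name,n='wrist'):
    s=env.read_state();p,d=env.read_camera(n);cv2.imwrite(f'pics/{name}.png',p[...,::-1])
    np.savez(name+'.npz',p=p,d=d,pos=s['ee_pos'],rot=s['eef_rot'])
    P,C=cloud(n,p,d,s);return s,P,C
def clusters(P,m,k=3,mn=15):
    Q=P[m];im=np.zeros((500,800),np.uint8);r=((Q[:,0]+.2)/.003).astype(int);c=((Q[:,1]+1.2)/.003).astype(int)
    im[r,c]=1;im=cv2.dilate(im,np.ones((3,3)));n,l,st,_=cv2.connectedComponentsWithStats(im);out=[]
    for j in 1+np.argsort(-st[1:,4])[:k]:
        q=Q[l[r,c]==j]
        if len(q)>=mn: out.append(q)
    return out
def measure(P,C):
    H,S,V=hsv(C).T;box=(P[:,0]>.25)&(P[:,0]<.8)&(P[:,1]>-.5)&(P[:,1]<.3)&(P[:,2]<.2)&(P[:,2]>-.02)
    t=box&(abs(P[:,2])<.012)&(S<110)&(V>120);print('desk z',np.median(P[t,2]))
    M=dict(notebook=(H>65)&(H<95)&(S>120),pad=(H>22)&(H<34)&(S>110)&(V>110)&(P[:,2]>.007),cutter=(H>5)&(H<16)&(S>180)&(V>110),
      red=((H<4)|(H>176))&(S>170),blue=(H>100)&(H<125)&(S>110)&(P[:,2]>.003))
    for k,m in M.items():
        for q in clusters(P,m&box): print(k,len(q),*rect(q),'z',np.percentile(q[:,2],[5,50,95]))
E
python3 - <<'E'
from h import *
s,P,C=shot('w1');print(s['t'],s['ee_pos'],R.from_quat(s['eef_rot']).as_matrix()[:,1],s['q']);measure(P,C)
E
```

```text
force: [1.3, 0.5, 1.2]
width: 1.0
finger_force: 0.0
force: [-0.1, -0.3, 0.2]
width: 0.997
finger_force: 0.0
force: [1.0, -0.4, -0.6]
width: 1.001
finger_force: 0.0
2.4833 [ 0.45   -0.0003  0.3521] [ 0.9952  0.0974 -0.0004] [-0.1874  0.0752  0.0693  1.5654 -0.      1.2858]
desk z 0.0008378130515205029
notebook 7275 [ 0.5846 -0.1249] 0.14569763839244843 0.09950625896453857 0.11642458945953181 z [0.01   0.0115 0.0129]
notebook 34 [ 0.3494 -0.0477] 0.03040553629398346 0.02780851349234581 0.19818292752279987 z [0.0141 0.0157 0.0173]
pad 108 [0.5179 0.1144] 0.07228463143110275 0.0013074286980554461 0.10335089031935904 z [0.0093 0.0144 0.0176]
pad 147 [0.5767 0.144 ] 0.02317875064909458 0.021055862307548523 0.07436065912151639 z [0.018  0.02   0.0229]
pad 70 [0.5868 0.0946] 0.0191144160926342 0.011982476338744164 -0.044215398314149564 z [0.0191 0.0229 0.0257]
cutter 640 [0.4096 0.1278] 0.13741077482700348 0.01013178564608097 -0.21560632605950703 z [0.0123 0.0142 0.0161]
red 1135 [ 0.4234 -0.0533] 0.04468017444014549 0.031453706324100494 0.15886170356767298 z [0.0404 0.0599 0.0614]
blue 725 [ 0.3861 -0.2467] 0.1252920776605606 0.02020382136106491 -0.03426902427492162 z [0.0073 0.0435 0.0467]
blue 34 [ 0.3496 -0.0489] 0.028498005121946335 0.027243852615356445 0.11027351957928942 z [0.0137 0.0163 0.0176]
blue 295 [ 0.5136 -0.3114] 0.028903041034936905 0.021008679643273354 -0.11608146612021032 z [0.006  0.013  0.0145]
```

View pics/w1.png

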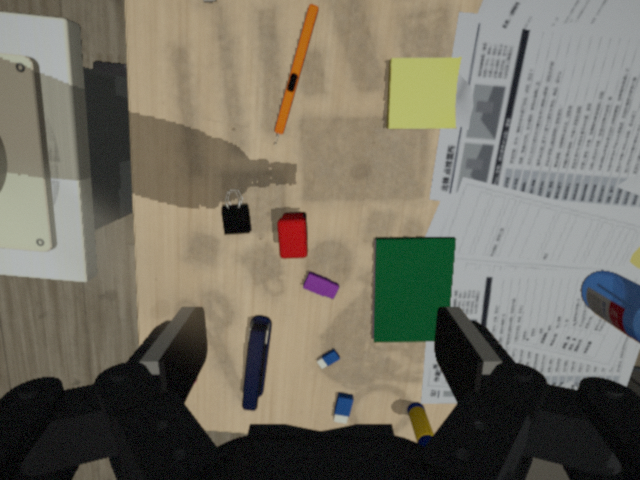

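The wrist picture shows the notebook at (414,290), pad (424,92), stapler (257,362), cutter (297,70), stamp (293,235) and eraser (343,407). I'll refine by height, since colour misses part of the stapler and pad.

```bash
cat >> h.py <<'E'
def near(P,c,r,z0,z1): return P[(np.hypot(P[:,0]-c[0],P[:,1]-c[1])<r)&(P[:,2]>z0)&(P[:,2]<z1)]
def rep(name,q): print(name,len(q),*rect(q),'z',np.percentile(q[:,2],[5,50,95]))
def load(name):
    f=np.load(name+'.npz');return cloud('wrist',f['p'],f['d'],dict(ee_pos=f['pos'],eef_rot=f['rot']))
E
python3 - <<'E'
from h import *
P,C=load('w1')
for n,c,r,z0,z1 in [('stapler all',(.385,-.25),.09,.006,.06),('stapler top',(.385,-.25),.09,.03,.06),('pad',(.553,.118),.065,.008,.04),
  ('cutter',(.41,.125),.095,.006,.03),('stamp head',(.423,-.055),.045,.052,.07),('eraser',(.512,-.315),.04,.006,.03),('clip',(.35,-.048),.028,.006,.04)]:
    rep(n,near(P,c,r,z0,z1))
E
```

```text
stapler all 1861 [ 0.4219 -0.2509] 0.13182181119918823 0.10524126887321472 -0.054831424209477925 z [0.0068 0.0413 0.0466]
stapler top 1320 [ 0.385  -0.2507] 0.12794020771980286 0.024150574579834938 -0.03728918210912598 z [0.0336 0.0434 0.0468]
pad 4838 [0.5551 0.118 ] 0.07567185908555984 0.07448484748601913 -1.473834285029232 z [0.0156 0.0175 0.021 ]
cutter 1361 [0.4083 0.1206] 0.15395738184452057 0.0112764872610569 -0.2151009912426645 z [0.0115 0.0143 0.0173]
stamp head 1135 [ 0.4232 -0.0545] 0.046744849532842636 0.03284546360373497 0.1372054851167723 z [0.0565 0.0599 0.0614]
eraser 435 [ 0.5137 -0.3185] 0.04511931911110878 0.022639280185103416 -0.10907229244723078 z [0.0084 0.0129 0.0144]
clip 802 [ 0.3479 -0.0444] 0.045882951468229294 0.032651253044605255 0.1703201705395775 z [0.011  0.0159 0.0174]
```

```bash
cat > go.py <<'E'
import sys;from h import *
# target x y z [yaw of tool y axis from world x, mod pi]
a=[float(v) for v in sys.argv[1:]];s=env.read_state();M=R.from_quat(s['eef_rot']).as_matrix()
if len(a)>3:
    ya=np.arctan2(M[1,1],M[0,1]);dy=(a[3]-ya+np.pi/2)%np.pi-np.pi/2;r=np.array([0,0,-dy])
    Md=M@R.from_rotvec(r).as_matrix()
    # tilt residual
    t=np.cross(M[:,2],[0,0,-1]);print('rotz units',-dy/.1,'tilt units',M.T@t/.1)
    print('after-turn delta units',Md.T@(np.array(a[:3])-s['ee_pos'])/.2)
print('delta units',M.T@(np.array(a[:3])-s['ee_pos'])/.2)
print('t',s['t'],'pos',s['ee_pos'],'yaw',np.arctan2(M[1,1],M[0,1]),'F',s['force'],'w',s['width'],'ff',s['finger_force'])
E
python3 -m handwheel '{"delta_pos":[[-0.135,-0.05,0.129],[-0.135,-0.05,0.129],[-0.135,-0.05,0.129],[-0.135,-0.05,0.129],[-0.135,-0.05,0.129]],"rotation":[[0,0,0],[0,0,0],[0,0,0],[0,0,0],[0,0,0]]}' >/dev/null
python3 -m handwheel '{"delta_pos":[[-0.135,-0.05,0.129],[-0.135,-0.05,0.129],[-0.135,-0.05,0.129],[-0.135,-0.045,0.129],[0,0,0]],"rotation":[[0,0,0],[0,0,0],[0,0,0],[0,0,0.67],[0,0,0.68]]}' >/dev/null
python3 -m handwheel '{"delta_pos":[[0,0,0],[0,0,0]],"rotation":[[0,0,0],[0,0,0]]}'
python3 go.py .385 -.2507 .022 -.037
python3 - <<'E'
from h import *
s,P,C=shot('w2');measure(P,C)
for c in[(.385,-.25)]: rep('top',near(P,c,.08,.03,.06)); rep('base',near(P,c,.08,.006,.024))
E
```

```text
t: 3.53
ee_pos: [0.3862, -0.2512, 0.1201]
eef_rot: [0.717, 0.697, 0.0, -0.0]
force: [0.7, -0.2, 0.4]
width: 1.008
finger_force: 0.0
rotz units 0.07647631010391676 tilt units [-0.0039 -0.0055  0.    ]
after-turn delta units [ 0.0018 -0.0061  0.4903]
delta units [ 0.0018 -0.0061  0.4903]
t 3.5333 pos [ 0.3862 -0.2512  0.1201] yaw -0.029352368989608267 F [ 0.6527 -0.179   0.3613] w 1.0080811037154835 ff 0.0
desk z 0.0003122884411194682
notebook 9637 [ 0.5568 -0.1586] 0.08810446411371231 0.039723340421915054 0.12536489614033347 z [0.0104 0.0115 0.0127]
notebook 1774 [ 0.3866 -0.2474] 0.14632749557495117 0.028537262231111526 1.5417305866577717 z [0.1477 0.1855 0.1978]
red 247 [ 0.3873 -0.2466] 0.1394883543252945 0.026141738519072533 1.5502982422006657 z [0.1374 0.1838 0.1968]
blue 9224 [ 0.3864 -0.2486] 0.1230425164103508 0.10867590457201004 -0.8949369750886337 z [0.0072 0.0444 0.19  ]
blue 1524 [ 0.5138 -0.3125] 0.03025604970753193 0.022648276761174202 -0.10529140264764528 z [0.0051 0.013  0.0141]
blue 789 [ 0.4873 -0.2374] 0.020329121500253677 0.01542096957564354 -0.9073211402106929 z [0.0057 0.0092 0.0103]
top 7271 [ 0.3839 -0.2508] 0.12674778699874878 0.024518175050616264 -0.05359345377675459 z [0.0356 0.044  0.0466]
base 1602 [ 0.3842 -0.2471] 0.1264115869998932 0.029722871258854866 -0.049119076829312464 z [0.0062 0.0071 0.0083]
```

View pics/w2.png

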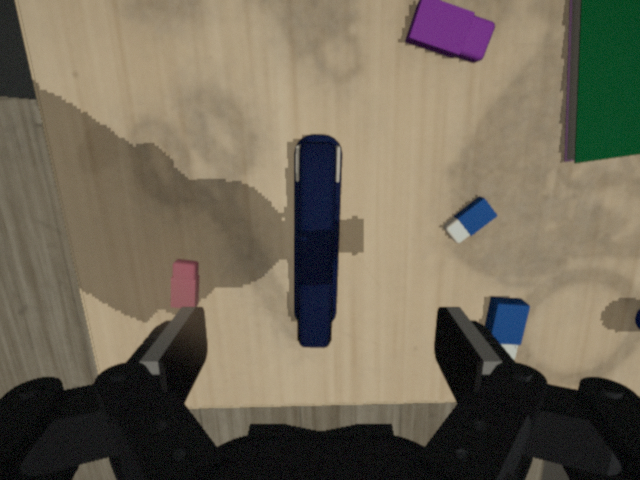

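The picture shows the stapler upright at column 318, rows 135–347, midway between the open fingers; the eraser at (508,325) is clear. Next: descend, grip and lift a little.

```bash
python3 -m handwheel '{"delta_pos":[[0,-0.009,0.1],[0,0,0.13],[0,0,0.13],[0,0,0.08],[0,0,0.05]],"rotation":[[0,0,0.2],[0,0,0],[0,0,0],[0,0,0],[0,0,0]]}' 
python3 -m handwheel '{"delta_pos":[[0,0,0],[0,0,0],[0,0,0],[0,0,0],[0,0,0]],"rotation":[[0,0,0],[0,0,0],[0,0,0],[0,0,0],[0,0,0]]}' -1 60
python3 -m handwheel '{"delta_pos":[[0,0,0],[0,0,0],[0,0,0],[0,0,0],[0,0,0]],"rotation":[[0,0,0],[0,0,0],[0,0,0],[0,0,0],[0,0,0]]}' -1 60
```

```text
t: 4.0
ee_pos: [0.3847, -0.2499, 0.0213]
eef_rot: [0.724, 0.69, 0.0, -0.0]
force: [-0.2, 0.5, -0.2]
width: 0.996
finger_force: 0.0
t: 4.42
ee_pos: [0.3851, -0.2513, 0.023]
eef_rot: [0.725, 0.688, 0.0, 0.001]
force: [0.4, -0.6, 0.2]
width: 0.297
finger_force: 0.0
t: 4.83
ee_pos: [0.3849, -0.2513, 0.0229]
eef_rot: [0.726, 0.688, 0.0, 0.001]
force: [-1.3, 1.0, 6.8]
width: 0.223
finger_force: 58.3
```

```bash
python3 -m handwheel '{"delta_pos":[[0,0,-0.1],[0,0,-0.15],[0,0,-0.15],[0,0,0]],"rotation":[[0,0,0],[0,0,0],[0,0,0],[0,0,0]]}' 
python3 go.py .675 -.1146 .1 .113
```

```text
t: 5.17
ee_pos: [0.3863, -0.2527, 0.107]
eef_rot: [0.726, 0.688, 0.0, 0.004]
force: [0.5, -0.3, -0.4]
width: 0.229
finger_force: 59.4
rotz units -1.6573501009686198 tilt units [ 0.0565  0.0479 -0.    ]
after-turn delta units [0.5235 1.5118 0.0391]
delta units [0.7657 1.4047 0.0391]
t 5.1667 pos [ 0.3863 -0.2527  0.107 ] yaw -0.052735010096861906 F [ 0.5108 -0.2976 -0.3948] w 0.22854133772145724 ff 59.37259018421173
```

```bash
python3 -m handwheel '{"delta_pos":[[0,0,0],[0,0,0],[0.066,0.189,0],[0.066,0.189,0],[0.066,0.189,0]],"rotation":[[0,0,-0.83],[0,0,-0.83],[0,0,0],[0,0,0],[0,0,0]]}' >/dev/null
python3 -m handwheel '{"delta_pos":[[0.066,0.189,0],[0.066,0.189,0],[0.066,0.189,0],[0.066,0.189,0],[0.066,0.189,0]],"rotation":[[0,0,0],[0,0,0],[0,0,0],[0,0,0],[0,0,0]]}' >/dev/null
python3 -m handwheel '{"delta_pos":[[0,0,0],[0,0,0]],"rotation":[[0,0,0],[0,0,0]]}'
python3 go.py .675 -.1146 .025 .113
python3 - <<'E'
from h import *
s,P,C=shot('w3');measure(P,C);rep('stapler',near(P,s['ee_pos'],.1,.06,.125))
E
```

```text
t: 6.17
ee_pos: [0.6742, -0.1106, 0.1003]
eef_rot: [0.665, 0.747, -0.0, -0.001]
force: [-0.9, 0.2, -1.7]
width: 0.222
finger_force: 59.8
rotz units 0.02644304415487353 tilt units [-0.0147 -0.0066  0.    ]
after-turn delta units [-0.0207  0.0024  0.3764]
delta units [-0.0207  0.0023  0.3764]
t 6.1667 pos [ 0.6742 -0.1106  0.1003] yaw 0.11564430441548731 F [-0.8761  0.2325 -1.7302] w 0.22168870774421662 ff 59.76244121789932
desk z 0.0015224124264968941
notebook 32786 [ 0.6343 -0.1203] 0.2013045698404312 0.14640586078166962 -1.455606819902781 z [0.0104 0.0115 0.0126]
blue 17594 [ 0.6712 -0.0928] 0.09710075706243515 0.047565195709466934 0.3839301577564475 z [0.0855 0.1221 0.1241]
blue 720 [ 0.4878 -0.2368] 0.022645073011517525 0.014532599598169327 -0.8748517470423923 z [0.0043 0.0089 0.01  ]
blue 24 [ 0.626  -0.1053] 0.01640041172504425 0.004738449119031429 1.297886364085991 z [0.1555 0.171  0.1777]
stapler 21844 [ 0.674 -0.105] 0.12415175139904022 0.046108148992061615 0.25124536362294947 z [0.0848 0.1215 0.124 ]
```

View pics/w3.png

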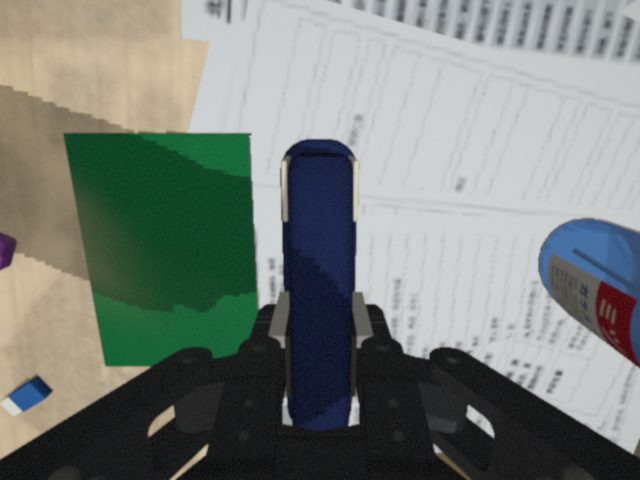

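The picture shows the stapler held straight (column 318, rows 140–430), beside the notebook (65–258, 133–366), with the bottle at (600,280) clear. Next I'll refine the notebook pose from this view and compute the descent.

```bash
python3 - <<'E'
from h import *
P,C=load('w3');H,S,V=hsv(C).T
m=(H>65)&(H<95)&(S>120)&(P[:,2]<.02)&(P[:,0]<.66)
q=clusters(P,m,1)[0];rep('nb',q)
k=(P[:,2]>.1)&(P[:,2]<.126)&(H>100)&(H<130)&(abs(P[:,0]-.674)<.03);q=P[k];rep('st',q);print(q[:,1].max())
print(np.median(P[(abs(P[:,0]-.68)<.1)&(P[:,2]<.006)&(P[:,2]>-.01)&(abs(P[:,1])<.05),2]))
E
python3 go.py .6745 -.1146 .025 .113
```

```text
nb 32529 [ 0.585 -0.126] 0.14640586078166962 0.10208333283662796 0.11518950689211553 z [0.0104 0.0115 0.0126]
st 17156 [ 0.6709 -0.0958] 0.09660788625478745 0.0441531278192997 0.3609557328226064 z [0.1163 0.1222 0.1241]
-0.04647631362992075
0.002188368006276545
rotz units 0.013171833515772668 tilt units [-0.0203 -0.0058 -0.    ]
after-turn delta units [-0.017   0.0067  0.3781]
delta units [-0.017   0.0067  0.3781]
t 6.2167 pos [ 0.6729 -0.1114  0.1006] yaw 0.1143171833515772 F [-0.2603 -0.3595 -1.2209] w 0.22369308228733534 ff 59.76355142891407
```

```bash
python3 -m handwheel '{"delta_pos":[[-0.018,0.011,0.1],[0,0,0.1],[0,0,0.1],[0,0,0.055],[0,0,0.023]],"rotation":[[0,0,0],[0,0,0],[0,0,0],[0,0,0],[0,0,0]]}' 
python3 -m handwheel '{"delta_pos":[[0,0,0],[0,0,0]],"rotation":[[0,0,0],[0,0,0]]}' 
python3 go.py .6754 -.1151 .0235 .115
```

```text
t: 6.63
ee_pos: [0.6738, -0.1159, 0.0248]
eef_rot: [0.666, 0.746, -0.001, -0.001]
force: [-1.0, -0.7, -1.6]
width: 0.223
finger_force: 59.7
t: 6.8
ee_pos: [0.6757, -0.1158, 0.0274]
eef_rot: [0.666, 0.746, 0.0, 0.0]
force: [-0.4, -0.1, -1.3]
width: 0.218
finger_force: 59.8
rotz units -0.024991821685014237 tilt units [0.007  0.0033 0.    ]
after-turn delta units [ 0.0036 -0.0013  0.0194]
delta units [ 0.0036 -0.0013  0.0194]
t 6.8 pos [ 0.6757 -0.1158  0.0274] yaw 0.11250081783149854 F [-0.4461 -0.146  -1.3138] w 0.21811292474609856 ff 59.753826605156064
```

```bash
python3 -m handwheel '{"delta_pos":[[0,0,0.01],[0,0,0.007],[0,0,0]],"rotation":[[0,0,0],[0,0,0],[0,0,0]]}' 
python3 -m handwheel '{"delta_pos":[[0,0,0.004],[0,0,0]],"rotation":[[0,0,0],[0,0,0]]}'
```

```text
t: 7.05
ee_pos: [0.6759, -0.1154, 0.0236]
eef_rot: [0.666, 0.746, 0.0, 0.0]
force: [0.1, -0.4, -1.8]
width: 0.222
finger_force: 59.8
t: 7.22
ee_pos: [0.6759, -0.1153, 0.023]
eef_rot: [0.666, 0.746, 0.0, 0.0]
force: [-1.7, 1.2, 2.8]
width: 0.222
finger_force: 60.3
```

Contact made; release and rise.

```bash
python3 -m handwheel '{"delta_pos":[[0,0,0],[0,0,0],[0,0,0],[0,0,0]],"rotation":[[0,0,0],[0,0,0],[0,0,0],[0,0,0]]}' 0
python3 -m handwheel '{"delta_pos":[[0,0,-0.05],[0,0,-0.1],[0,0,-0.15],[0,0,-0.2],[0,0,-0.2]],"rotation":[[0,0,0],[0,0,0],[0,0,0],[0,0,0],[0,0,0]]}' 
python3 -m handwheel '{"delta_pos":[[0,0,-0.2],[0,0,-0.1],[0,0,0]],"rotation":[[0,0,0],[0,0,0],[0,0,0]]}'
python3 - <<'E'
from h import *
s,P,C=shot('w4');H,S,V=hsv(C).T
m=(H>65)&(H<95)&(S>120)&(P[:,2]<.02)
nb=clusters(P,m,1)[0];rep('nb',nb)
st=near(P,(.675,-.115),.08,.03,.06);rep('st',st)
c,_,_,y=rect(nb);d=rect(st)[0]-c;print('in nb frame',d@[np.cos(y),np.sin(y)],d@[-np.sin(y),np.cos(y)])
E
python3 go.py .409 .1205 .2 -.215
```

```text
t: 7.55
ee_pos: [0.6758, -0.1153, 0.0223]
eef_rot: [0.666, 0.746, 0.0, 0.0]
force: [0.4, -0.2, -0.3]
width: 0.5
finger_force: 0.0
t: 7.97
ee_pos: [0.6751, -0.1152, 0.164]
eef_rot: [0.666, 0.746, -0.0, -0.001]
force: [1.4, -0.9, 0.2]
width: 0.499
finger_force: 0.0
t: 8.22
ee_pos: [0.6771, -0.1157, 0.2294]
eef_rot: [0.666, 0.746, 0.002, 0.004]
force: [-0.2, 0.2, 0.3]
width: 0.5
finger_force: 0.0
rotz units 3.280417862722471 tilt units [ 0.0549  0.0237 -0.    ]
after-turn delta units [ 0.8678 -1.5596  0.1216]
delta units [ 1.324  -1.1968  0.1216]
t 8.2667 pos [ 0.6766 -0.1156  0.2263] yaw 0.11304178627224708 F [ 0.0969  0.8024 -0.3254] w 0.49953131254231997 ff 0.0Traceback (most recent call last):
  File "<stdin>", line 4, in <module>
  File "h.py", line 31, in clusters
    im[r,c]=1;im=cv2.dilate(im,np.ones((3,3)));n,l,st,_=cv2.connectedComponentsWithStats(im);out=[]
    ~~^^^^^
IndexError: index 505 is out of bounds for axis 0 with size 500
```

```bash
sed -i 's/    im\[r,c\]=1;im=/    r=r.clip(0,499);c=c.clip(0,799);im[r,c]=1;im=/' h.py
python3 - <<'E'
from h import *
P,C=load('w4');H,S,V=hsv(C).T
nb=clusters(P,(H>65)&(H<95)&(S>120)&(P[:,2]<.02)&(P[:,0]>.4)&(P[:,0]<.66),1)[0];rep('nb',nb)
st=near(P,(.675,-.115),.08,.03,.06);rep('st',st)
c,_,_,y=rect(nb);d=rect(st)[0]-c;print('in nb frame',d@[np.cos(y),np.sin(y)],d@[-np.sin(y),np.cos(y)])
E
python3 go.py .46 .11 .22
python3 -m handwheel '{"delta_pos":[[0.147,-0.1,0],[0.147,-0.1,0],[0.147,-0.1,0],[0.147,-0.1,0],[0.147,-0.1,0]],"rotation":[[0,0,0],[0,0,0],[0,0,0],[0,0,0],[0,0,0]]}' 1 >/dev/null
python3 -m handwheel '{"delta_pos":[[0.147,-0.1,0],[0.147,-0.1,0],[0,0,0],[0,0,0],[0,0,0]],"rotation":[[0,0,0],[0,0,0],[0,0,-1],[0,0,-1],[0,0,-1]]}'
python3 go.py .46 .11 .22 -.215
```

```text
nb 16457 [ 0.5852 -0.1255] 0.14521317183971405 0.09999803453683853 0.11331058016403737 z [0.0103 0.0115 0.0127]
st 3539 [ 0.6746 -0.1153] 0.12661908566951752 0.02476762980222702 0.09585038007001669 z [0.0353 0.0439 0.0467]
in nb frame 0.09001066686239885 1.4909000257871202e-05
delta units [ 1.2429 -0.9488  0.0232]
t 8.2667 pos [ 0.6766 -0.1156  0.2263] yaw 0.11304178627224708 F [ 0.0969  0.8024 -0.3254] w 0.49953131254231997 ff 0.0
t: 9.1
ee_pos: [0.5124, 0.0741, 0.2219]
eef_rot: [0.544, 0.839, -0.0, -0.0]
force: [-0.2, -0.3, 0.4]
width: 1.0
finger_force: 0.0
rotz units 6.3422026176416955 tilt units [-0.0089 -0.0036  0.    ]
after-turn delta units [ 0.1196 -0.2941  0.0099]
delta units [ 0.2707 -0.166   0.0099]
t 9.1 pos [0.5124 0.0741 0.2219] yaw 0.41922026176416954 F [-0.1933 -0.2537  0.4441] w 1.0000028086632597 ff 0.0
```

View pics/w4.png

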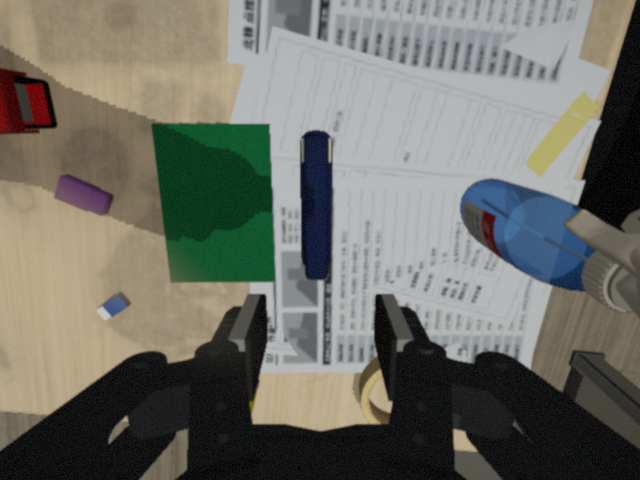

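The picture shows the stapler at (317,205) parallel to the notebook's far edge, centred, with an offset of 90 mm as wanted. On to the cutter.

```bash
python3 -m handwheel '{"delta_pos":[[0.135,-0.083,0],[0.135,-0.083,0],[0,0,0],[0,0,0],[0,0,0]],"rotation":[[0,0,-1],[0,0,-1],[0,0,-1],[0,0,-1],[0,0,-1]]}' >/dev/null
python3 -m handwheel '{"delta_pos":[[0,0,0],[0,0,0],[0,0,0],[0,0,0],[0,0,0]],"rotation":[[0,0,-1],[0,0,-1],[0,0,-1],[0,0,-1],[0,0,-1]]}' >/dev/null
python3 -m handwheel '{"delta_pos":[[0,0,0],[0,0,0],[0,0,0],[0,0,0],[0,0,0]],"rotation":[[0,0,-1],[0,0,-1],[0,0,-1],[0,0,-1],[0,0,-1]]}' >/dev/null
python3 -m handwheel '{"delta_pos":[[0,0,0],[0,0,0],[0,0,0],[0,0,0],[0,0,0]],"rotation":[[0,0,-1],[0,0,-1],[0,0,-1],[0,0,-1],[0,0,-1]]}' >/dev/null
python3 -m handwheel '{"delta_pos":[[0,0,0],[0,0,0],[0,0,0],[0,0,0],[0,0,0]],"rotation":[[0,0,-1],[0,0,-1],[0,0,-1],[0,0,-1],[0,0,-1]]}' >/dev/null
python3 -m handwheel '{"delta_pos":[[0,0,0],[0,0,0]],"rotation":[[0,0,0],[0,0,0]]}'
python3 - <<'E'
from h import *
s,P,C=shot('w5');print(s['q'])
rep('pad',near(P,(.555,.118),.062,.008,.04));rep('cutter',near(P,(.409,.12),.09,.006,.03))
k=near(P,(.62,.3),.1,.03,.5);print('stand y min',k[:,1].min() if len(k) else None)
P=np.vstack([cloud(n,np.load(n+'0.npz')['p'],np.load(n+'0.npz')['d'])[0] for n in('scene','side')])
for z0 in(.03,.1,.2,.28):
    k=P[(P[:,0]>.5)&(P[:,0]<.72)&(P[:,1]>.17)&(P[:,1]<.34)&(P[:,2]>z0)&(P[:,2]<.4)];print(z0,len(k),k[:,1].min(),k[k[:,1].argmin()],k[:,0].max())
E
python3 go.py .409 .1205 .013 -.215
```

```text
t: 11.35
ee_pos: [0.4592, 0.1068, 0.2218]
eef_rot: [-0.621, 0.784, 0.0, -0.0]
force: [0.0, 0.4, 0.5]
width: 1.002
finger_force: 0.0
[ 0.0502  0.1333 -0.1928  1.2459 -0.     -1.2889]
pad 6862 [0.5546 0.1179] 0.0751909539103508 0.07511156797409058 -1.4716266160317188 z [0.0156 0.0174 0.0209]
cutter 1975 [0.4081 0.1209] 0.15360406041145325 0.011290797963738441 -0.2171379100024116 z [0.0107 0.0142 0.0172]
stand y min 0.23847093938976577
0.03 8410 0.2232542773944659 [0.5225 0.2233 0.064 ] 0.6568790557945601
0.1 6497 0.22731647329971338 [0.5379 0.2273 0.2867] 0.6568790557945601
0.2 3637 0.22731647329971338 [0.5379 0.2273 0.2867] 0.5624943123857278
0.28 1461 0.22731647329971338 [0.5379 0.2273 0.2867] 0.5624943123857278
rotz units -0.17077831149864942 tilt units [ 0.0088 -0.0026  0.    ]
after-turn delta units [-0.0136  0.2596  1.0446]
delta units [-0.0092  0.2598  1.0446]
t 11.4 pos [0.4593 0.1068 0.2219] yaw 2.9095148224399283 F [-0.8206 -0.3071 -0.6351] w 0.999091460750473 ff 0.0
```

View pics/w5.png

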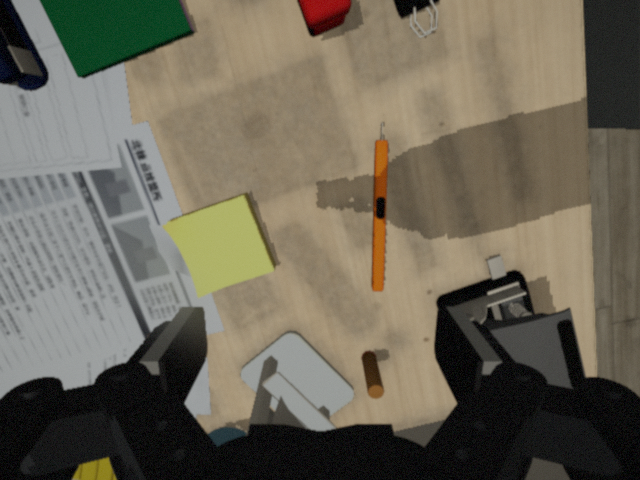

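The picture shows the orange cutter at column 380, rows 122–290, slide at (380,208), and the pad at (220,246); phone stand (300,380) and punch (510,330) are clear of the fingers. Go down for the cutter.

```bash
python3 -m handwheel '{"delta_pos":[[-0.01,0.135,0.1],[0,0.13,0.15],[0,0,0.2],[0,0,0.2],[0,0,0.15]],"rotation":[[0,0,-0.2],[0,0,0],[0,0,0],[0,0,0],[0,0,0]]}' >/dev/null
python3 -m handwheel '{"delta_pos":[[0,0,0.1],[0,0,0.05],[0,0,0],[0,0,0]],"rotation":[[0,0,0],[0,0,0],[0,0,0],[0,0,0]]}' - 30
python3 go.py .4081 .1209 .0145 -.216
```

```text
t: 12.15
ee_pos: [0.4081, 0.1202, 0.0321]
eef_rot: [-0.629, 0.777, 0.0, -0.001]
force: [-0.2, 0.6, 0.1]
width: 1.001
finger_force: 0.0
rotz units 0.05562451913890598 tilt units [ 0.0125 -0.004  -0.    ]
after-turn delta units [-0.0034  0.0006  0.088 ]
delta units [-0.0034  0.0006  0.088 ]
t 12.15 pos [0.4081 0.1202 0.0321] yaw 2.9311551055036835 F [-0.1886  0.5849  0.0622] w 1.0006096872792376 ff 0.0
```

```bash
python3 -m handwheel '{"delta_pos":[[-0.003,0,0.05],[0,0,0.037],[0,0,0]],"rotation":[[0,0,0],[0,0,0],[0,0,0]]}' 
python3 -m handwheel '{"delta_pos":[[0,0,0],[0,0,0],[0,0,0],[0,0,0],[0,0,0]],"rotation":[[0,0,0],[0,0,0],[0,0,0],[0,0,0],[0,0,0]]}' -1 30
python3 -m handwheel '{"delta_pos":[[0,0,0],[0,0,0],[0,0,0],[0,0,0],[0,0,0]],"rotation":[[0,0,0],[0,0,0],[0,0,0],[0,0,0],[0,0,0]]}' -1 30
```

```text
t: 12.4
ee_pos: [0.4084, 0.1208, 0.0147]
eef_rot: [-0.629, 0.777, 0.0, -0.0]
force: [-0.3, 0.0, 0.6]
width: 1.001
finger_force: 0.0
t: 12.82
ee_pos: [0.4086, 0.1208, 0.0152]
eef_rot: [-0.63, 0.777, -0.0, 0.0]
force: [0.5, 0.0, 0.0]
width: 0.299
finger_force: 0.0
t: 13.23
ee_pos: [0.4086, 0.1208, 0.0151]
eef_rot: [-0.63, 0.777, -0.0, 0.0]
force: [-1.8, -0.8, 5.0]
width: 0.118
finger_force: 31.8
```

```bash
python3 -m handwheel '{"delta_pos":[[0,0,-0.1],[0,0,-0.15],[0,0,-0.1],[0,0,0],[0,0,0]],"rotation":[[0,0,0],[0,0,0],[0,0,-1],[0,0,-1],[0,0,-1]]}' 
python3 -m handwheel '{"delta_pos":[[0,0,0]],"rotation":[[0,0,0]]}' 
python3 go.py .6225 .1247 .08 .0985
```

```text
t: 13.65
ee_pos: [0.4093, 0.1209, 0.0861]
eef_rot: [0.74, -0.672, 0.001, -0.001]
force: [-0.6, -0.7, 0.1]
width: 0.115
finger_force: 31.2
t: 13.73
ee_pos: [0.4086, 0.1208, 0.0851]
eef_rot: [0.74, -0.672, 0.0, -0.0]
force: [-0.5, -0.4, -0.4]
width: 0.116
finger_force: 31.2
rotz units -0.026273777124377062 tilt units [-0.006  -0.0001 -0.    ]
after-turn delta units [ 0.086  -1.0664  0.0262]
delta units [ 0.0832 -1.0666  0.0262]
t 13.7333 pos [0.4086 0.1208 0.0851] yaw -3.0457200313022312 F [-0.4971 -0.4067 -0.3687] w 0.11554135537237838 ff 31.15593142574653
```

```bash
python3 -m handwheel '{"delta_pos":[[0.015,-0.18,0],[0.015,-0.18,0],[0.014,-0.18,0],[0.014,-0.18,0],[0.014,-0.18,0]],"rotation":[[0,0,0],[0,0,0],[0,0,0],[0,0,0],[0,0,0]]}' >/dev/null
python3 -m handwheel '{"delta_pos":[[0.014,-0.167,0],[0,0,0],[0,0,0]],"rotation":[[0,0,0],[0,0,0],[0,0,0]]}'
python3 - <<'E'
from h import *
s,P,C=shot('w6');H,S,V=hsv(C).T
rep('pad',near(P,(.5546,.118),.062,.008,.04))
e=s['ee_pos'];m=(H>5)&(H<16)&(S>170)&(P[:,2]>e[2]-.02)&(P[:,2]<e[2]+.02)&(abs(P[:,0]-e[0])<.04)
q=P[m];print(len(q),q[:,1].min(),q[:,1].max());rep('cut',q)
print('desk',np.median(P[(abs(P[:,0]-.62)<.03)&(abs(P[:,1]-.12)<.06)&(P[:,2]<.01)][:,2]))
E
python3 go.py .6225 .1247 .0145 .0985
```

```text
t: 14.4
ee_pos: [0.6235, 0.1229, 0.0831]
eef_rot: [0.737, -0.675, -0.001, 0.001]
force: [-1.0, -0.2, -0.4]
width: 0.116
finger_force: 31.2
pad 18779 [0.5548 0.118 ] 0.07559879869222641 0.07552682608366013 -1.4710770644184026 z [0.0157 0.0173 0.0204]
4892 0.059697574996098145 0.17256140980431456
cut 4892 [0.6237 0.1161] 0.11204361915588379 0.029628170654177666 -0.0813146970375529 z [0.08   0.0822 0.0847]
desk 0.0017772501693208292
rotz units -0.09869798621094716 tilt units [0.0242 0.0008 0.    ]
after-turn delta units [-0.0081 -0.0029  0.3449]
delta units [-0.0081 -0.0028  0.3449]
t 14.45 pos [0.6223 0.123  0.0835] yaw -3.0529624522108874 F [0.1261 0.4389 0.1101] w 0.11545033768919213 ff 31.155546221416444
```

View pics/w6.png

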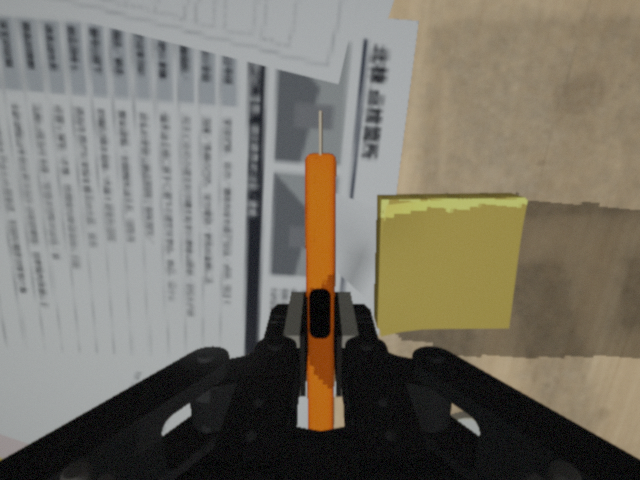

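The picture shows the cutter straight between the fingers (column 320, rows 110–430, thin tip at the top), parallel to the pad's edge at column 380. Lower it.

```bash
python3 -m handwheel '{"delta_pos":[[-0.008,-0.002,0.08],[0,0,0.1],[0,0,0.09],[0,0,0.05],[0,0,0.01]],"rotation":[[0,0,-0.08],[0,0,0],[0,0,0],[0,0,0],[0,0,0]]}' >/dev/null
python3 -m handwheel '{"delta_pos":[[0,0,0],[0,0,0]],"rotation":[[0,0,0],[0,0,0]]}' 
python3 go.py .6225 .1247 .0155 .0985
```

```text
t: 15.03
ee_pos: [0.623, 0.1249, 0.0199]
eef_rot: [0.741, -0.671, 0.0, -0.0]
force: [-0.5, 0.4, -0.3]
width: 0.112
finger_force: 31.2
rotz units 0.005984389939985846 tilt units [-0.0103 -0.0002 -0.    ]
after-turn delta units [0.0008 0.0027 0.0219]
delta units [0.0008 0.0027 0.0219]
t 15.0333 pos [0.623  0.1249 0.0199] yaw -3.042494214595795 F [-0.4957  0.3513 -0.3019] w 0.11244117629306284 ff 31.15649060346186
```

```bash
python3 -m handwheel '{"delta_pos":[[0,0,0.013],[0,0,0.008],[0,0,0]],"rotation":[[0,0,0],[0,0,0],[0,0,0]]}' 
python3 -m handwheel '{"delta_pos":[[0,0,0.004],[0,0,0]],"rotation":[[0,0,0],[0,0,0]]}'
```

```text
t: 15.28
ee_pos: [0.6232, 0.1249, 0.0152]
eef_rot: [0.741, -0.671, 0.0, -0.0]
force: [0.7, 0.1, 0.7]
width: 0.114
finger_force: 31.2
t: 15.45
ee_pos: [0.6232, 0.1248, 0.0151]
eef_rot: [0.741, -0.671, 0.001, -0.001]
force: [-2.8, -0.3, 8.4]
width: 0.119
finger_force: 32.2
```

```bash
python3 -m handwheel '{"delta_pos":[[0,0,-0.002],[0,0,0],[0,0,0]],"rotation":[[0,0,0],[0,0,0],[0,0,0]]}' -0.48
python3 -m handwheel '{"delta_pos":[[0,0,-0.05],[0,0,-0.15],[0,0,-0.2],[0,0,-0.2],[0,0,-0.2]],"rotation":[[0,0,0],[0,0,0],[0,0,0],[0,0,0],[0,0,0]]}' >/dev/null
python3 -m handwheel '{"delta_pos":[[0,0,-0.2],[0,0,0],[0,0,0]],"rotation":[[0,0,0],[0,0,0],[0,0,0]]}' 0.4
python3 - <<'E'
from h import *
s,P,C=shot('w7')
a=near(P,(.5548,.118),.06,.01,.04);rep('pad',a)
q=P[(abs(P[:,0]-.622)<.03)&(abs(P[:,1]-.125)<.09)&(P[:,2]>.007)&(P[:,2]<.03)];q=q[abs((q[:,0]-.6225)+.0985*(q[:,1]-.1247))<.012];rep('cut',q)
y=.0985;d=rect(q)[0]-rect(a)[0];print('in pad frame',d@[np.cos(y),np.sin(y)],d@[-np.sin(y),np.cos(y)])
E
python3 go.py .4232 -.0545 .2 .137
```

```text
t: 15.7
ee_pos: [0.6228, 0.1248, 0.0143]
eef_rot: [0.741, -0.671, 0.0, -0.0]
force: [-0.9, 0.3, -0.7]
width: 0.26
finger_force: 0.0
t: 16.37
ee_pos: [0.6237, 0.1249, 0.2178]
eef_rot: [0.741, -0.671, 0.002, -0.002]
force: [0.0, 0.3, -0.0]
width: 0.677
finger_force: 0.0
pad 7346 [0.5548 0.1181] 0.0753420740365982 0.07516692578792572 -1.472211154923856 z [0.0158 0.0174 0.0206]
cut 1916 [0.6235 0.1252] 0.1535443812608719 0.011190634220838547 0.09670597882685349 z [0.0117 0.0144 0.0173]
in pad frame 0.06907578084873146 0.00031934006659443747
rotz units -0.37564758125303577 tilt units [-0.0189 -0.0005 -0.    ]
after-turn delta units [0.7519 1.1119 0.0754]
delta units [0.7932 1.0829 0.0754]
t 16.4167 pos [0.6229 0.1248 0.2155] yaw -3.0421574117150967 F [-0.6519  0.5003  0.0637] w 0.7033011649604315 ff 0.0
```

View pics/w7.png

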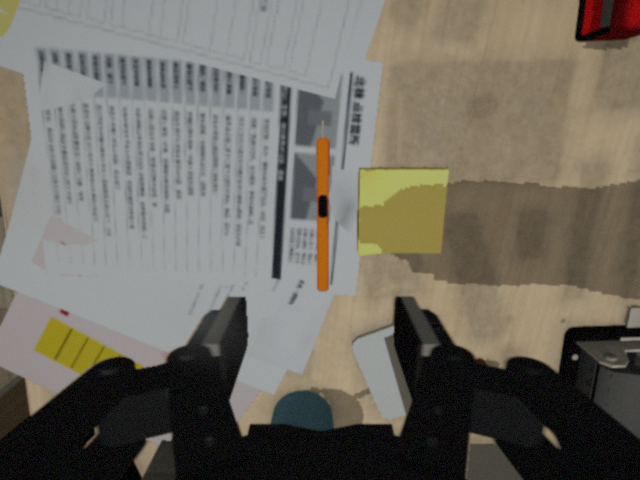

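The picture shows the cutter (column 322, rows 122–290) parallel to and centred on the pad's far edge, offset 69 mm against 68 wanted. On to the stamp.

```bash
python3 -m handwheel '{"delta_pos":[[0.113,0.155,0],[0.113,0.155,0],[0.113,0.155,0],[0.113,0.155,0],[0.113,0.155,0]],"rotation":[[0,0,0],[0,0,0],[0,0,0],[0,0,0],[0,0,0]]}' >/dev/null
python3 -m handwheel '{"delta_pos":[[0.113,0.155,0],[0.113,0.155,0],[0,0,0.1],[0,0,0]],"rotation":[[0,0,0],[0,0,-0.38],[0,0,0],[0,0,0]]}' >/dev/null
python3 - <<'E'
from h import *
s,P,C=shot('w8')
rep('stamp',near(P,(.4232,-.0545),.045,.052,.07));rep('clip',near(P,(.35,-.048),.028,.006,.04))
E
python3 go.py .4232 -.0545 .042 .137
```

```text
stamp 2921 [ 0.423 -0.055] 0.046826981008052826 0.03266407549381256 0.11752601462973974 z [0.0572 0.0601 0.0613]
clip 1730 [ 0.3478 -0.0441] 0.04570305347442627 0.03230145946145058 0.1604312708456248 z [0.0108 0.0159 0.0173]
rotz units -0.01791004343946412 tilt units [0.0343 0.0185 0.    ]
after-turn delta units [ 0.0043 -0.0132  0.7537]
delta units [ 0.0043 -0.0132  0.7537]
t 17.2167 pos [ 0.421  -0.0542  0.1927] yaw -3.00638365793374 F [-0.0727  0.6564 -0.5038] w 0.7037712179843215 ff 0.0
```

View pics/w8.png

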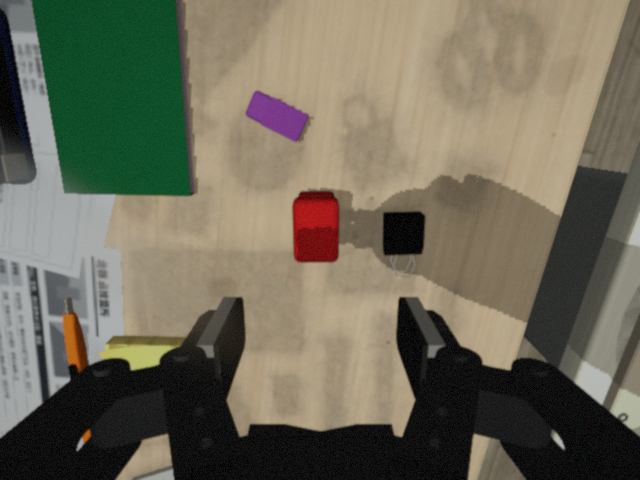

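The picture shows the stamp head at (316,228), the clip at (404,232) clear of it. Grasp.

```bash
python3 -m handwheel '{"delta_pos":[[0.004,-0.012,0.15],[0,0,0.2],[0,0,0.2],[0,0,0.14],[0,0,0.05]],"rotation":[[0,0,0.1],[0,0,0],[0,0,0],[0,0,0],[0,0,0]]}' - 40 >/dev/null
python3 -m handwheel '{"delta_pos":[[0,0,0],[0,0,0]],"rotation":[[0,0,0],[0,0,0]]}' 
python3 go.py .423 -.055 .043 .125
python3 -m handwheel '{"delta_pos":[[0,0,0],[0,0,0],[0,0,0],[0,0,0],[0,0,0]],"rotation":[[0,0,0],[0,0,0],[0,0,0],[0,0,0],[0,0,0]]}' -1 40
python3 -m handwheel '{"delta_pos":[[0,0,0],[0,0,0]],"rotation":[[0,0,0],[0,0,0]]}'
```

```text
t: 17.8
ee_pos: [0.4254, -0.0539, 0.046]
eef_rot: [0.751, -0.66, -0.001, 0.0]
force: [-0.4, 0.2, 0.1]
width: 0.701
finger_force: 0.0
rotz units 0.03570139685883156 tilt units [0.0181 0.01   0.    ]
after-turn delta units [0.0038 0.0128 0.0151]
delta units [0.0037 0.0128 0.0151]
t 17.8 pos [ 0.4254 -0.0539  0.046 ] yaw -3.01302251390391 F [-0.404   0.1877  0.1257] w 0.7011808445836545 ff 0.0
t: 18.22
ee_pos: [0.4259, -0.0547, 0.0474]
eef_rot: [0.751, -0.661, 0.001, -0.001]
force: [-1.3, 0.3, 7.3]
width: 0.376
finger_force: 40.2
t: 18.38
ee_pos: [0.4258, -0.0547, 0.0474]
eef_rot: [0.751, -0.661, 0.001, -0.001]
force: [-0.9, 0.6, 6.1]
width: 0.381
finger_force: 40.2
```

```bash
python3 -m handwheel '{"delta_pos":[[0,0,-0.1],[0,0,-0.15],[0,0,-0.05],[0,0,0]],"rotation":[[0,0,0],[0,0,0],[0,0,0],[0,0,0]]}' 
python3 go.py .5676 .0143 .11 .12
```

```text
t: 18.72
ee_pos: [0.4266, -0.0551, 0.109]
eef_rot: [0.751, -0.661, 0.002, -0.001]
force: [1.0, 0.4, -0.8]
width: 0.381
finger_force: 40.1
rotz units 0.0738402869078314 tilt units [-0.0491 -0.0232  0.    ]
after-turn delta units [-0.26   -0.7414 -0.0017]
delta units [-0.2546 -0.7433 -0.0017]
t 18.7167 pos [ 0.4266 -0.0551  0.109 ] yaw -3.0142086248990094 F [ 0.9671  0.3996 -0.8312] w 0.3813636169592827 ff 40.14492127695121
```

```bash
python3 -m handwheel '{"delta_pos":[[-0.064,-0.186,0],[-0.064,-0.186,0],[-0.064,-0.186,0],[-0.064,-0.186,0],[0,0,0]],"rotation":[[0,0,0],[0,0,0],[0,0,0],[0,0,0],[0,0,0]]}' >/dev/null
python3 -m handwheel '{"delta_pos":[[0,0,0],[0,0,0]],"rotation":[[0,0,0],[0,0,0]]}'
python3 go.py .5676 .0143 .0474 .12
python3 - <<'E'
from h import *
s,P,C=shot('w9');e=s['ee_pos'];H,S,V=hsv(C).T
m=((H<4)|(H>176))&(S>150)&(abs(P[:,0]-e[0])<.04)&(abs(P[:,1]-e[1])<.05)&(P[:,2]>.1)&(P[:,2]<.14);rep('st',P[m])
E
```

```text
t: 19.3
ee_pos: [0.5653, 0.0153, 0.1051]
eef_rot: [0.751, -0.66, -0.001, 0.001]
force: [-0.6, 0.8, -0.6]
width: 0.38
finger_force: 40.3
rotz units 0.07939522619247796 tilt units [0.0222 0.0042 0.    ]
after-turn delta units [ 0.0062 -0.0115  0.2884]
delta units [ 0.0063 -0.0115  0.2884]
t 19.3 pos [0.5653 0.0153 0.1051] yaw -3.0136531309705448 F [-0.6251  0.8104 -0.6435] w 0.38033186159375987 ff 40.27470237342641
st 11519 [0.5659 0.0141] 0.045103128999471664 0.03475065529346466 0.12364709898058351 z [0.1092 0.1182 0.1195]
```

View pics/w9.png

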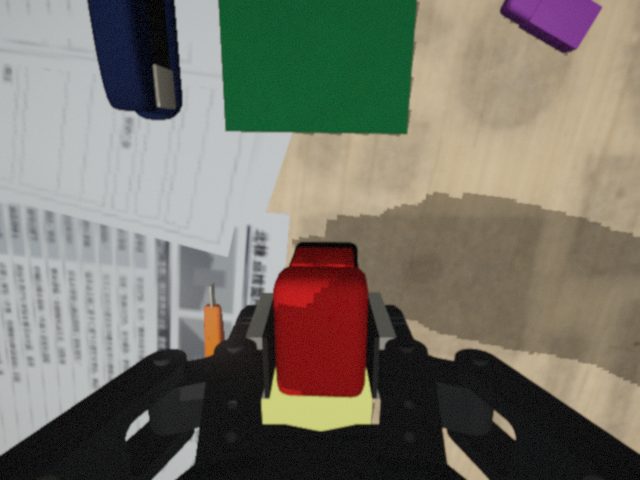

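The picture shows the stamp straight in the grip at (320,330), the notebook edge at row 132 and the pad behind. Lower to contact.

```bash
python3 -m handwheel '{"delta_pos":[[0,-0.011,0.08],[0,0,0.08],[0,0,0.07],[0,0,0.03],[0,0,0.01]],"rotation":[[0,0,0],[0,0,0],[0,0,0],[0,0,0],[0,0,0]]}' >/dev/null
python3 -m handwheel '{"delta_pos":[[0,0,0],[0,0,0]],"rotation":[[0,0,0],[0,0,0]]}' 
python3 go.py .5676 .0143 .0474 .12
```

```text
t: 19.93
ee_pos: [0.5685, 0.0151, 0.0531]
eef_rot: [0.751, -0.661, 0.0, -0.0]
force: [0.6, -0.5, -1.0]
width: 0.381
finger_force: 40.3
rotz units 0.06971393505964762 tilt units [-0.0097 -0.0029  0.    ]
after-turn delta units [0.0032 0.0048 0.0285]
delta units [0.0032 0.0049 0.0285]
t 19.9333 pos [0.5685 0.0151 0.0531] yaw -3.0146212600838282 F [ 0.5829 -0.473  -0.9934] w 0.38080250539863403 ff 40.2850283193402
```

```bash
python3 -m handwheel '{"delta_pos":[[0.003,0.003,0.015],[0,0,0.01],[0,0,0]],"rotation":[[0,0,0],[0,0,0],[0,0,0]]}' 
python3 -m handwheel '{"delta_pos":[[0,0,0.005],[0,0,0]],"rotation":[[0,0,0],[0,0,0]]}'
```

```text
t: 20.18
ee_pos: [0.5681, 0.0146, 0.0476]
eef_rot: [0.751, -0.661, 0.0, -0.0]
force: [0.6, 0.8, 0.4]
width: 0.383
finger_force: 40.2
t: 20.35
ee_pos: [0.5681, 0.0146, 0.0474]
eef_rot: [0.751, -0.661, 0.001, -0.0]
force: [-3.6, -0.6, 9.8]
width: 0.383
finger_force: 41.2
```

```bash
python3 -m handwheel '{"delta_pos":[[0,0,-0.003],[0,0,0],[0,0,0]],"rotation":[[0,0,0],[0,0,0],[0,0,0]]}' 0.06
python3 -m handwheel '{"delta_pos":[[0,0,-0.05],[0,0,-0.15],[0,0,-0.2],[0,0,-0.2],[0,0,-0.15]],"rotation":[[0,0,0],[0,0,0],[0,0,0],[0,0,0],[0,0,0]]}' >/dev/null
python3 -m handwheel '{"delta_pos":[[0,0,0],[0,0,0]],"rotation":[[0,0,0],[0,0,0]]}'
python3 - <<'E'
from h import *
s,P,C=shot('w10');H,S,V=hsv(C).T
rep('stamp',near(P,(.5676,.0143),.045,.052,.07));rep('pad',near(P,(.5548,.118),.06,.01,.04))
q=clusters(P,(H>65)&(H<95)&(S>120)&(P[:,2]<.02)&(P[:,0]>.4)&(P[:,0]<.66),1)[0];rep('nb',q)
E
python3 go.py .5137 -.3187 .2 -.11
```

```text
t: 20.6
ee_pos: [0.5679, 0.0148, 0.0468]
eef_rot: [0.751, -0.661, -0.0, -0.0]
force: [0.6, 0.3, 0.3]
width: 0.531
finger_force: 0.0
t: 21.18
ee_pos: [0.5686, 0.0147, 0.1994]
eef_rot: [0.751, -0.661, 0.002, -0.001]
force: [0.3, 0.6, 0.8]
width: 0.53
finger_force: 0.0
stamp 2775 [0.5654 0.0144] 0.04665073752403259 0.03288333863019943 0.12594981786187734 z [0.0571 0.06   0.0613]
pad 6428 [0.5548 0.1179] 0.07586842775344849 0.07514068484306335 0.09915031962149069 z [0.0157 0.0174 0.0206]
nb 17296 [ 0.5819 -0.0994] 0.10027173161506653 0.09258750081062317 -1.4564870362549442 z [0.0102 0.0115 0.0128]
rotz units 2.3744159931382214 tilt units [-0.0126 -0.003   0.    ]
after-turn delta units [ 1.6868  0.0862 -0.0117]
delta units [ 1.6192  0.4806 -0.0117]
t 21.2333 pos [0.5679 0.0147 0.1977] yaw -3.014151054275971 F [ 0.7121  0.3545 -0.793 ] w 0.5342812521355054 ff 0.0
```

```bash
python3 -m handwheel '{"delta_pos":[[0.18,0.054,0],[0.18,0.054,0],[0.18,0.054,0],[0.18,0.054,0],[0.18,0.054,0]],"rotation":[[0,0,0],[0,0,0],[0,0,0],[0,0,0],[0,0,0]]}' >/dev/null
python3 -m handwheel '{"delta_pos":[[0.18,0.054,0],[0.18,0.054,0],[0.18,0.054,0],[0.18,0.05,0],[0,0,0.1]],"rotation":[[0,0,0],[0,0,0],[0,0,0],[0,0,0.8],[0,0,0.8]]}' >/dev/null
python3 -m handwheel '{"delta_pos":[[0,0,0.1],[0,0,0],[0,0,0]],"rotation":[[0,0,0.8],[0,0,0],[0,0,0]]}'
python3 - <<'E'
from h import *
s,P,C=shot('w11');rep('eraser',near(P,(.5137,-.3187),.035,.006,.03));rep('glue',near(P,(.62,-.31),.05,.05,.1))
E
python3 go.py .5137 -.3187 .0145 -.11
```

```text
t: 22.32
ee_pos: [0.5124, -0.3183, 0.1552]
eef_rot: [-0.667, 0.745, 0.002, -0.0]
force: [0.5, -0.5, 0.7]
width: 0.527
finger_force: 0.0
eraser 1782 [ 0.5138 -0.3197] 0.04483415186405182 0.022056488320231438 -0.09639138460070948 z [0.0115 0.0131 0.0143]
glue 3131 [ 0.6217 -0.3162] 0.026400746777653694 0.026169855147600174 -0.3851042789020362 z [0.0556 0.0905 0.093 ]
rotz units 0.004662123491190329 tilt units [0.0156 0.0105 0.    ]
after-turn delta units [ 0.0016 -0.004   0.7104]
delta units [ 0.0016 -0.004   0.7104]
t 22.3667 pos [ 0.5131 -0.3185  0.1566] yaw 3.0320588659389123 F [ 0.9557 -0.578  -0.2909] w 0.5296291693012652 ff 0.0
```

View pics/w11.png

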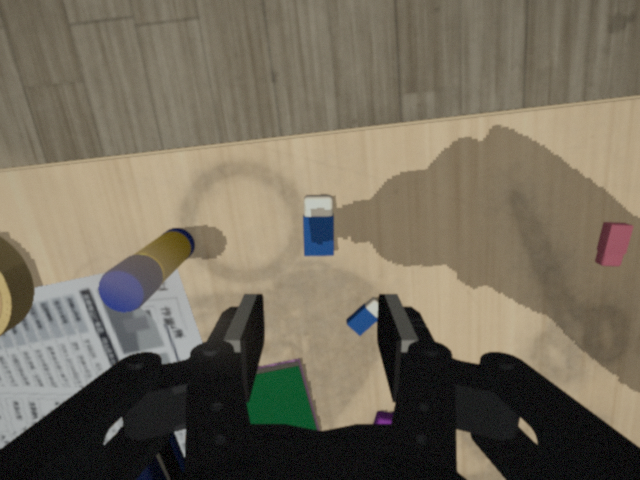

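The picture shows the eraser at (318,225) in line between the fingers, glue stick at (150,270) well clear. Grasp.

```bash
python3 -m handwheel '{"delta_pos":[[0.006,-0.003,0.15],[0,0,0.2],[0,0,0.19],[0,0,0.12],[0,0,0.03]],"rotation":[[0,0,-0.1],[0,0,0],[0,0,0],[0,0,0],[0,0,0]]}' - 25 >/dev/null
python3 -m handwheel '{"delta_pos":[[0,0,0],[0,0,0]],"rotation":[[0,0,0],[0,0,0]]}' 
python3 go.py .5138 -.3195 .0145 -.1
```

```text
t: 22.95
ee_pos: [0.5149, -0.3205, 0.0207]
eef_rot: [-0.67, 0.742, -0.001, 0.0]
force: [0.7, -0.5, 0.5]
width: 0.531
finger_force: 0.0
rotz units -0.010304939000738145 tilt units [-0.0164 -0.0112 -0.    ]
after-turn delta units [-0.0047  0.0059  0.0308]
delta units [-0.0047  0.0059  0.0308]
t 22.95 pos [ 0.5149 -0.3205  0.0207] yaw 3.040562159689719 F [ 0.656  -0.5466  0.4509] w 0.530578746597324 ff 0.0
```

```bash
python3 -m handwheel '{"delta_pos":[[-0.004,0.004,0.015],[0,0,0.014],[0,0,0]],"rotation":[[0,0,0],[0,0,0],[0,0,0]]}' 
python3 -m handwheel '{"delta_pos":[[0,0,0],[0,0,0],[0,0,0],[0,0,0],[0,0,0]],"rotation":[[0,0,0],[0,0,0],[0,0,0],[0,0,0],[0,0,0]]}' -1 25
python3 -m handwheel '{"delta_pos":[[0,0,0],[0,0,-0.1],[0,0,-0.15],[0,0,-0.15],[0,0,0]],"rotation":[[0,0,0],[0,0,0],[0,0,0],[0,0,0],[0,0,0]]}'
python3 go.py .585 -.1255 .08 .1145
```

```text
t: 23.2
ee_pos: [0.5135, -0.3195, 0.014]
eef_rot: [-0.67, 0.742, -0.001, 0.0]
force: [-0.2, 0.7, -0.1]
width: 0.53
finger_force: 0.0
t: 23.62
ee_pos: [0.5134, -0.3196, 0.0137]
eef_rot: [-0.67, 0.742, -0.001, 0.0]
force: [-0.5, 0.5, 6.3]
width: 0.254
finger_force: 26.7
t: 24.03
ee_pos: [0.5151, -0.3209, 0.0987]
eef_rot: [-0.67, 0.742, -0.004, 0.001]
force: [1.2, -0.6, -0.1]
width: 0.254
finger_force: 26.0
rotz units -2.169929633932015 tilt units [-0.0651 -0.0439  0.    ]
after-turn delta units [-0.931  -0.4584  0.0904]
delta units [-1.0078 -0.2472  0.0904]
t 24.0333 pos [ 0.5151 -0.3209  0.0987] yaw 3.0390996901965917 F [ 1.1918 -0.5584 -0.0824] w 0.25373487380362214 ff 25.96740335226059
```

```bash
python3 -m handwheel '{"delta_pos":[[0,0,0],[0,0,0],[0,0,0],[-0.155,-0.0764,0],[-0.155,-0.0764,0]],"rotation":[[0,0,-0.72],[0,0,-0.72],[0,0,-0.72],[0,0,0],[0,0,0]]}' >/dev/null
python3 -m handwheel '{"delta_pos":[[-0.155,-0.0764,0],[-0.155,-0.0764,0],[-0.155,-0.0764,0],[-0.155,-0.0764,0],[0,0,0]],"rotation":[[0,0,0],[0,0,0],[0,0,0],[0,0,0],[0,0,0]]}' >/dev/null
python3 -m handwheel '{"delta_pos":[[0,0,0],[0,0,0]],"rotation":[[0,0,0],[0,0,0]]}'
python3 go.py .585 -.1255 .028 .1145
```

```text
t: 25.03
ee_pos: [0.5831, -0.1241, 0.0929]
eef_rot: [0.746, -0.666, -0.0, 0.0]
force: [-0.3, -0.4, -0.0]
width: 0.255
finger_force: 26.0
rotz units -0.004121566619756933 tilt units [ 0.0027 -0.0021 -0.    ]
after-turn delta units [ 0.0078 -0.0086  0.3246]
delta units [ 0.0078 -0.0086  0.3246]
t 25.0333 pos [ 0.5831 -0.1241  0.0929] yaw -3.0275048102517688 F [-0.3314 -0.4247 -0.0319] w 0.25527111143490316 ff 25.96488118171692
```

```bash
python3 -m handwheel '{"delta_pos":[[0.007,-0.008,0.1],[0,0,0.1],[0,0,0.08],[0,0,0.035],[0,0,0]],"rotation":[[0,0,0],[0,0,0],[0,0,0],[0,0,0],[0,0,0]]}' >/dev/null
python3 -m handwheel '{"delta_pos":[[0,0,0],[0,0,0]],"rotation":[[0,0,0],[0,0,0]]}'
python3 go.py .585 -.1255 .0247 .1145
```

```text
t: 25.62
ee_pos: [0.5854, -0.1261, 0.0311]
eef_rot: [0.746, -0.666, 0.001, -0.0]
force: [0.3, -1.0, -1.0]
width: 0.25
finger_force: 26.0
rotz units -0.01849291518575491 tilt units [-0.0126 -0.0067 -0.    ]
after-turn delta units [-0.0032  0.0017  0.0318]
delta units [-0.0032  0.0017  0.0318]
t 25.6167 pos [ 0.5854 -0.1261  0.0311] yaw -3.0289419451083686 F [ 0.3386 -1.0242 -1.0431] w 0.24995859836379505 ff 25.963207483291626
```

```bash
python3 -m handwheel '{"delta_pos":[[0,0,0.016],[0,0,0.012],[0,0,0]],"rotation":[[0,0,0],[0,0,0],[0,0,0]]}' 
python3 -m handwheel '{"delta_pos":[[0,0,0.006],[0,0,0]],"rotation":[[0,0,0],[0,0,0]]}'
```

```text
t: 25.87
ee_pos: [0.5849, -0.1253, 0.0245]
eef_rot: [0.746, -0.666, 0.0, -0.0]
force: [0.0, 0.5, -0.1]
width: 0.253
finger_force: 26.0
t: 26.03
ee_pos: [0.585, -0.1253, 0.0239]
eef_rot: [0.746, -0.666, 0.0, -0.0]
force: [-0.9, -0.2, 5.9]
width: 0.255
finger_force: 26.6
```

Contact. Release, rise, and check everything.

```bash
python3 -m handwheel '{"delta_pos":[[0,0,-0.003],[0,0,0],[0,0,0]],"rotation":[[0,0,0],[0,0,0],[0,0,0]]}' -0.05
python3 -m handwheel '{"delta_pos":[[0,0,-0.05],[0,0,-0.15],[0,0,-0.2],[0,0,-0.2],[0,0,-0.2]],"rotation":[[0,0,0],[0,0,0],[0,0,0],[0,0,0],[0,0,0]]}' >/dev/null
python3 -m handwheel '{"delta_pos":[[0,0.15,-0.2],[0,0.15,-0.1],[0,0.15,0],[0,0,0],[0,0,0]],"rotation":[[0,0,0],[0,0,0],[0,0,0],[0,0,0],[0,0,0]]}'
python3 - <<'E'
from h import *
s,P,C=shot('w12')
rep('eraser',near(P,(.585,-.1255),.04,.0165,.03));rep('stapler',near(P,(.675,-.115),.08,.03,.06));rep('stamp',near(P,(.5676,.0143),.045,.052,.07))
p,d=env.read_camera('side');cv2.imwrite('pics/side1.png',p[...,::-1])
E
```

```text
t: 26.28
ee_pos: [0.585, -0.1253, 0.0239]
eef_rot: [0.746, -0.666, 0.0, -0.0]
force: [-0.3, -0.3, 1.2]
width: 0.476
finger_force: 0.0
t: 27.12
ee_pos: [0.4995, -0.135, 0.2389]
eef_rot: [0.746, -0.666, 0.001, -0.0]
force: [0.0, 0.1, 0.5]
width: 0.477
finger_force: 0.0
eraser 1223 [ 0.5853 -0.1257] 0.04443447291851044 0.022827506065368652 0.12628126490429453 z [0.0203 0.0233 0.0246]
stapler 4081 [ 0.6742 -0.1155] 0.1259671449661255 0.022808738052845 0.12572210926629718 z [0.0328 0.0428 0.0467]Traceback (most recent call last):
  File "<stdin>", line 3, in <module>
  File "h.py", line 44, in rep
    def rep(name,q): print(name,len(q),*rect(q),'z',np.percentile(q[:,2],[5,50,95]))
                                                    ~~~~~~~~~~~~~^^^^^^^^^^^^^^^^^^
    return _quantile_unchecked(
        a, q, axis, out, overwrite_input, method, keepdims, weights)
    return _ureduce(a,
                    func=_quantile_ureduce_func,
    ...<5 lines>...
                    overwrite_input=overwrite_input,
                    method=method)
    r = func(a, **kwargs)
    result = _quantile(arr,
                       quantiles=q,
    ...<2 lines>...
                       out=out,
                       weights=wgt)
    slices_having_nans = np.isnan(arr[-1, ...])
                                  ~~~^^^^^^^^^
IndexError: index -1 is out of bounds for axis 0 with size 0
```

View pics/w12.png

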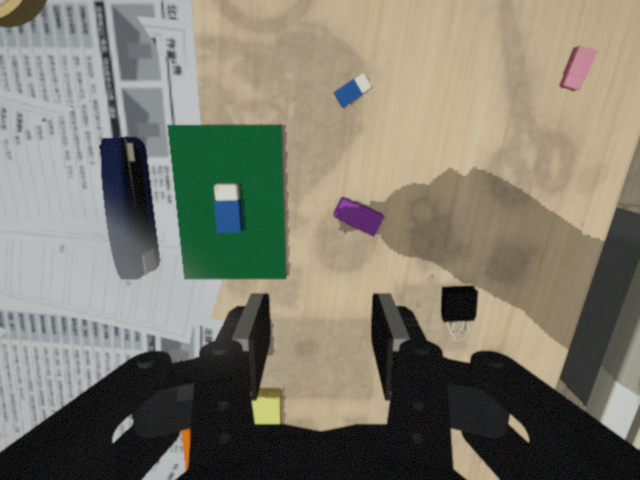

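The picture shows the eraser in the middle of the notebook at (228,208) and the stapler in place at (130,208); the stamp is hidden by the gripper, so I'll check it numerically from the fixed cameras.

Run:
```python
from h import *
for n in('side','scene'):
    p,d=env.read_camera(n);P,C=cloud(n,p,d)
    for k,a in dict(stamp=((.566,.014),.045,.05,.075),glue=((.6217,-.316),.04,.03,.11),seal=((.44,.266),.03,.02,.07),eraser=((.585,-.1255),.04,.018,.03)).items():
        q=near(P,*a);print(n,end=' ');rep(k,q) if len(q)>20 else print(k,len(q))
s=env.read_state();print(s['t'],s['finger_force'],s['force'])
```

```text
side stamp 300 [0.5655 0.0132] 0.0489003024995327 0.0343618169426918 0.11841104963900033 z [0.0521 0.0601 0.0628]
side glue 591 [ 0.6216 -0.3163] 0.026649774983525276 0.02544083073735237 0.43882526480549194 z [0.0344 0.0734 0.0937]
side seal 107 [0.4469 0.2702] 0.017706919461488724 0.015302983112633228 -0.4893281534267232 z [0.023  0.0419 0.0578]
side eraser 236 [ 0.5853 -0.1259] 0.04562937840819359 0.024440238252282143 0.07375372470908734 z [0.0196 0.0237 0.0258]
scene stamp 168 [0.5626 0.0115] 0.04736926406621933 0.03496553376317024 0.10253502259703487 z [0.0508 0.0575 0.0602]
scene glue 340 [ 0.6188 -0.3176] 0.026947299018502235 0.026499155908823013 -0.522619597844504 z [0.0338 0.068  0.0915]
scene seal 79 [0.4435 0.269 ] 0.014720731414854527 0.013374346308410168 0.34810591398394686 z [0.0226 0.0394 0.0545]
scene eraser 119 [ 0.5829 -0.1269] 0.045016709715127945 0.025126056745648384 0.06213240127533529 z [0.0185 0.0216 0.0239]
27.2667 0.0 [ 0.178   0.4454 -0.1235]
```

All in place, bystanders upright; hand in.

```bash
python3 -c "
from plant import env
print(env.hand_in())"
```

```text
the job is handed in; nothing more can be done
None
```

The job is handed in at about 27 s: stapler, cutter, date stamp and eraser were laid out in the order asked, each measured within about 2 mm of its target, everything released and the glue stick and seal still standing.

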